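Match the canister pair on the two-pan balance

TASK

The two canisters on the balance should weigh the same before they go in the centrifuge, but one is overfilled. See which is too heavy, stand it upright in the blue basket, and gently set the spare canister from the bench, which has the right weight, on the middle of the emptied pan so that the pans come level; then swing the red-tipped arrest lever fully over to its other side. Leave the good canister on its pan and do not disturb the other things on the bench.

Things in the scene. Friction and masses are not known exactly. Their poses are not given: they have to be found in the camera images.
- balance: white two-pan balance fixed to the bench: base 180 (x) by 340 (y) by 45 mm; origin under its centre, +y is 'left', +x the dial side, yaw within 0.3 rad. A dial plate 100 mm wide in y, top 125 mm above the bench, stands at x +75 mm with a red needle on both faces; its tip swings toward the lower (heavier) pan, and stands upright at the green mark when level.
- pan_left_top (a point): centre of the upper face of the left steel pan (disc 110 mm diameter, 6 mm thick), at x 0, y +105 mm of the balance, 105 mm above the bench when level. It slides vertically, stays horizontal, sinks up to 10 mm under the heavier load while the other rises as much. With one pan loaded the empty one is at its upper stop, 115 mm above the bench.
- pan_right_top (a point): the same for the right pan, at x 0, y -105 mm of the balance
- pan_left (a joint): height of the left pan above level, m: -0.010 (down, heavier) to +0.010 (up, lighter), 0 when level. The right pan has the opposite height. Springs level it when both loads are equal; a difference of 0.1 kg moves it to its stop.
- arrest (a joint): angle of the arrest lever, rad: 0 leaning toward the balance's +x side (the dial), 1.0 leaning fully toward -x (arrested); starts at 0 to 0.2. Turns about the balance's y axis; the pivot is at x -40, y 0, z 62 mm of the balance. Stays where it is left; about 1 N at the tip moves it.
- arrest_tip (a point): centre of the red ball (26 mm diameter) at the tip of the lever, 80 mm from the pivot on a steel rod of 10 mm diameter; about 133 mm above the bench at either end of its swing, 142 mm in the middle
- can_a_center (a point): closed round canister, bare aluminium with a blue cap, 50 mm diameter, 88 mm tall (cap 45 mm diameter, its top 16 mm). All three look alike. The point is its centre, 44 mm above its underside; z is up. Weighs 0.35 to 0.6 kg. Starts on one of the balance's pans.
- can_b_center (a point): closed round canister, bare aluminium with a blue cap, 50 mm diameter, 88 mm tall (cap 45 mm diameter, its top 16 mm). All three look alike. The point is its centre, 44 mm above its underside; z is up. Weighs 0.35 to 0.6 kg. Starts on the other pan. Either pan may carry the overfilled one: the balance tells.
- can_c_center (a point): closed round canister, bare aluminium with a blue cap, 50 mm diameter, 88 mm tall (cap 45 mm diameter, its top 16 mm). All three look alike. The point is its centre, 44 mm above its underside; z is up. Weighs 0.35 to 0.6 kg. The spare of the right weight; starts upright on the bench to one side of the balance.
- basket_in (a point): centre of the inner floor (5 mm above the bench) of the blue basket: inside 180 (x) by 150 (y) mm, walls 5 mm thick, rim 55 mm above the bench, open on top, fixed to the bench on the side of the balance opposite the spare. Axes along its sides.
- dropper: bystander: amber dropper bottle with red top, 34 mm diameter, 88 mm tall; origin at its underside
- mortar: bystander: white mortar with pestle, 96 mm diameter, 50 mm tall (the pestle reaches 70 mm); origin at its underside
- petri: bystander: covered petri dish, 94 mm diameter, 23 mm tall; origin at its underside
Mind the look-alikes: they are no part of the job. What is shaped like the part that bears can_a_center but purple is not meant.

How it is judged:
On the way, in this order (a step that is already met when the one before it is completed fails the run):
1. the canister taken from the balance stands in the blue basket, let go (((x of can_a_center in the frame of basket_in between -0.07 and 0.07 m and y of can_a_center in the frame of basket_in between -0.055 and 0.055 m and z of can_a_center in the frame of basket_in between 0.034 and 0.052 m and angle between can_a_center's own z axis and vertical below 0.15 rad and contact force between can_a and the fingers below 0.1 N) or (x of can_b_center in the frame of basket_in between -0.07 and 0.07 m and y of can_b_center in the frame of basket_in between -0.055 and 0.055 m and z of can_b_center in the frame of basket_in between 0.034 and 0.052 m and angle between can_b_center's own z axis and vertical below 0.15 rad and contact force between can_b and the fingers below 0.1 N))), for 0.2 s.
2. the spare and the remaining canister stand one on each pan, let go, and the pans are level within 3 mm (((x of can_a_center in the frame of basket_in between -0.07 and 0.07 m and y of can_a_center in the frame of basket_in between -0.055 and 0.055 m and z of can_a_center in the frame of basket_in between 0.034 and 0.052 m and angle between can_a_center's own z axis and vertical below 0.15 rad and contact force between can_a and the fingers below 0.1 N and horizontal distance between can_b_center and pan_left_top below 0.03 m and z of can_b_center in the frame of pan_left_top between 0.038 and 0.05 m and angle between each of can_b_center, can_c_center's own z axis and vertical below 0.1 rad and horizontal distance between can_c_center and pan_right_top below 0.03 m and z of can_c_center in the frame of pan_right_top between 0.038 and 0.05 m) or (x of can_a_center in the frame of basket_in between -0.07 and 0.07 m and y of can_a_center in the frame of basket_in between -0.055 and 0.055 m and z of can_a_center in the frame of basket_in between 0.034 and 0.052 m and angle between can_a_center's own z axis and vertical below 0.15 rad and contact force between can_a and the fingers below 0.1 N and horizontal distance between can_b_center and pan_right_top below 0.03 m and z of can_b_center in the frame of pan_right_top between 0.038 and 0.05 m and angle between each of can_b_center, can_c_center's own z axis and vertical below 0.1 rad and horizontal distance between can_c_center and pan_left_top below 0.03 m and z of can_c_center in the frame of pan_left_top between 0.038 and 0.05 m) or (x of can_b_center in the frame of basket_in between -0.07 and 0.07 m and y of can_b_center in the frame of basket_in between -0.055 and 0.055 m and z of can_b_center in the frame of basket_in between 0.034 and 0.052 m and angle between can_b_center's own z axis and vertical below 0.15 rad and contact force between can_b and the fingers below 0.1 N and horizontal distance between can_a_center and pan_left_top below 0.03 m and z of can_a_center in the frame of pan_left_top between 0.038 and 0.05 m and angle between each of can_a_center, can_c_center's own z axis and vertical below 0.1 rad and horizontal distance between can_c_center and pan_right_top below 0.03 m and z of can_c_center in the frame of pan_right_top between 0.038 and 0.05 m) or (x of can_b_center in the frame of basket_in between -0.07 and 0.07 m and y of can_b_center in the frame of basket_in between -0.055 and 0.055 m and z of can_b_center in the frame of basket_in between 0.034 and 0.052 m and angle between can_b_center's own z axis and vertical below 0.15 rad and contact force between can_b and the fingers below 0.1 N and horizontal distance between can_a_center and pan_right_top below 0.03 m and z of can_a_center in the frame of pan_right_top between 0.038 and 0.05 m and angle between each of can_a_center, can_c_center's own z axis and vertical below 0.1 rad and horizontal distance between can_c_center and pan_left_top below 0.03 m and z of can_c_center in the frame of pan_left_top between 0.038 and 0.05 m)) and contact force between can_c and the fingers below 0.1 N and value of joint pan_left between -0.003 and 0.003 m), for 0.3 s.
3. the arrest lever is swung over (0.85 rad or more) (value of joint arrest above 0.85 rad), for 0.2 s.
At the end, for the whole second after the job is handed in: The overfilled canister stands upright (within 0.15 rad) on the basket's floor; the good canister and the spare stand upright, one on each pan, centres within 30 mm of the pan's middle; the pans are level within 3 mm; the arrest lever is at 0.85 rad or more; everything is released and at rest (all of step 2 and value of joint arrest above 0.85 rad and linear speed of each of can_a, can_b, can_c below 0.02 m/s); the robot touches nothing.
It fails at once if the good canister is taken off its pan (one is off and the other has not sunk, so the heavy one was left) (((height (world z) of can_a_center above 0.195 m or (horizontal distance between can_a_center and pan_left_top above 0.05 m and horizontal distance between can_a_center and pan_right_top above 0.05 m)) and distance of can_b_center from where it was at the start of the episode below 0.006 m) or ((height (world z) of can_b_center above 0.195 m or (horizontal distance between can_b_center and pan_left_top above 0.05 m and horizontal distance between can_b_center and pan_right_top above 0.05 m)) and distance of can_a_center from where it was at the start of the episode below 0.006 m)).
It fails at once if a canister is knocked over (angle between any of can_a_center, can_b_center, can_c_center's own z axis and vertical above 1 rad).
It fails at once if the spare is dropped or pressed hard (over 25 N) onto the balance (contact force between can_c and balance above 25 N).
It fails at once if a bystander is moved by more than 30 mm (distance of any of dropper, mortar, petri from where it was at the start of the episode above 0.03 m).
It also fails if it takes over 72 s, if anything falls off the work surface, if the arm or the gripper's body presses on something with over 40 N, if the wrist force passes 120 N, or if a joint passes its speed limit or range.

ROBOT

A 7-joint arm with a two-finger parallel gripper is mounted at the origin on the work surface. World frame = base frame: x ahead of the robot, y to its left, z up, the work surface at z = 0. Lengths are in m, angles in rad, forces in N, time in s.
With the tool pointing down it reaches from about 0.425 to 0.95 m from the base axis. Payload 4.7 kg.
Tool frame: the origin (TCP) lies on the centre line of the jaws, within the pads' length; the fingertips stand robot.nose_length ahead of it and the grasp point (between the pads) lies 8 mm behind it (robot.nose_length is the distance from the TCP to the fingertips, in m); z points along the fingers, x is the direction in which the jaws open and shut, and the axes are right-handed (so a half turn about z gives the same grasp; the last joint's range is limited). The gripper opens to 85 mm and grips with 20 to 120 N. Pads are 22 mm wide; open, the fingers measure 114 mm over their backs; the gripper's body (76 mm by 85 mm) begins 54 mm behind the grasp point. The pads swing forward as they close: fully open they stand 13 mm farther back than shut.
Start: joints at [-1.192, 0.469, -0.049, 1.532, 0.024, 1.141, -0.082], TCP at [0.268, 0.62, 0.242] pointing down, gripper open.
Joint ranges: [-2.59, 2.59], [-0.33, 1.99], [-1.39, 1.29], [0.1, 2.45], [-1.04, 4.18], [0.21, 1.99], [-2.66, 2.66]. Speed limits (rad/s): [2.57, 2.57, 3.14, 3.14, 3.14, 3.14, 3.14].

INTERFACE

Orientations are given as [roll, pitch, yaw] about the fixed x, y, z axes, in that order (R = Rz(yaw) Ry(pitch) Rx(roll)).
In Python, from plant import robot gives the robot as it stands. Calls block until the motion is done:
- robot.goto(position, orientation): joint-space move of the TCP to a pose.
- robot.move_straight(position, vel=0.15, attitude=None, contact_N=None): straight line of the TCP; attitude=None keeps the orientation; vel is the mean speed in m/s. With contact_N (N) it stops when the force on the tool has changed by that much, and returns True; else False.
- robot.move_joints(angles): joint-space move.
- robot.grip(opening, strength=None): opening from 0.0 (shut) to 1.0 (fully open); strength is the grip in N (None keeps the last); returns when the fingers have stopped.
- robot.sleep(seconds).
- robot.inverse_kinematics(position, orientation): joint angles nearest the present ones, or None.
- robot.sense(): the state.
- robot.grab_frame(name): name is "scene" or "top"; returns a dict with "image" (384x512x3 uint8, red, green, blue), "range_z" (384x512 float32, m along the optical axis (not along the pixel's ray), 0 where there is no reading), "fx", "fy", "cx", "cy" (pixels), "dist_coeffs" ([k1, k2, p1, p2, k3] as OpenCV has them; the pictures are not rectified), "R" (3x3) and "t" (3): a world point X has camera coordinates R X + t. Camera axes: x right, y down, z forward; pixel columns grow to the right and rows downward; lengths in m; the calibration is good to about 2 mm. A picture is of the moment at which its call begins.
A pose or a line that the arm cannot do raises robot.IKError and nothing moves.
- robot.close_job(): hands the job in, once; it reports no verdict.
The state is a dict: "t": time; "joint_pos": joint angles; "joint_velocities": joint speeds; "effort": joint torques, N m; "tcp_pos": TCP position; "tcp_rot": TCP orientation; "wrist_force": force on the tool from outside, world axes, zero at the start; "torque": the same for the moment, N m; "opening": opening from 0.0 (shut) to 1.0 (fully open).
Only numpy, scipy, OpenCV 4.12 (cv2) and the standard library are available. Lean on these libraries where they do the work, as an engineer would, in place of code of your own. Each camera call takes 0.05 s, during which the arm holds its last target.

## Working session

There is one attempt and no reset: what is moved stays moved. The work goes in short steps, each a Python script; the robot and the scene stay as the last script left them, time stands still between calls to the robot, and variables do not carry over. Pictures are saved under pics/ and viewed, and the job is handed in when it is done.

```bash
mkdir -p pics; ls; python3 - <<'E'
from plant import robot
import cv2,numpy as np,pickle
for n in("scene","top"):
    f=robot.grab_frame(n); pickle.dump(f,open(f"{n}.pkl","wb"))
    cv2.imwrite(f"pics/{n}0.png",f["image"][:,:,::-1])
    print(n,f["fx"],f["fy"],f["cx"],f["cy"],f["dist_coeffs"],np.round(f["R"],3).tolist(),f["t"])
s=robot.sense();print(s["t"],s["tcp_pos"],s["tcp_rot"],robot.nose_length,s["opening"])
E
```

```text
pics
scene 414.44613947528717 414.44613947528717 255.6490873551992 184.99981351444634 [0.04737672 0.         0.         0.         0.        ] [[-0.514, 0.857, 0.005], [0.628, 0.381, -0.678], [-0.584, -0.346, -0.735]] [ 0.27625734 -0.2719815   1.41006905]
top 358.4141348954689 358.4141348954689 254.93014670433402 195.56312271288766 [0.01876826 0.         0.         0.         0.        ] [[-0.0, -1.0, 0.001], [-0.982, -0.0, -0.19], [0.19, -0.001, -0.982]] [-0.00739089  0.58240112  1.00963065]
0.1 [0.2675092  0.61917254 0.2413533 ] [3.14151924e+00 1.79463025e-03 1.16299066e+00] 0.011 1.0002858883735064
```

View pics/scene0.png

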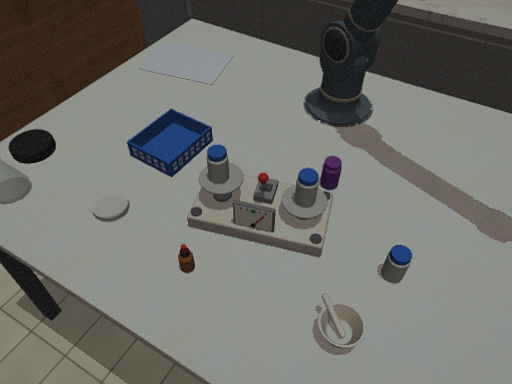

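View pics/top0.png

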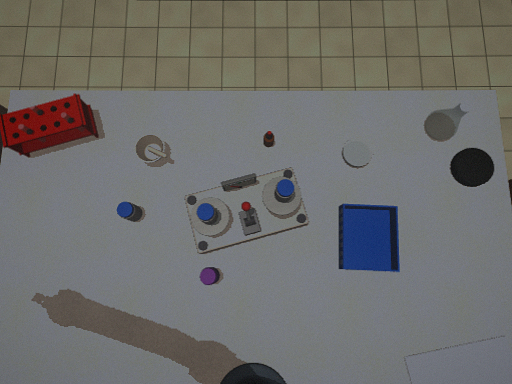

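```bash
cat > h.py <<'E'
import cv2,numpy as np,pickle
from plant import robot
def load(n): return pickle.load(open(n+".pkl","rb"))
def grab(n,tag):
    f=robot.grab_frame(n); pickle.dump(f,open(f"{n}{tag}.pkl","wb")); cv2.imwrite(f"pics/{n}{tag}.png",f["image"][:,:,::-1]); return f
def K(f): return np.array([[f["fx"],0,f["cx"]],[0,f["fy"],f["cy"]],[0,0,1.]])
def ray(f,uv):
    p=cv2.undistortPoints(np.array([[uv]],float),K(f),np.array(f["dist_coeffs"]))[0,0]
    R=np.array(f["R"]);t=np.array(f["t"]); return -R.T@t, R.T@np.array([p[0],p[1],1])
def plane(f,uv,z):
    c,d=ray(f,uv); return c+d*(z-c[2])/d[2]
def cloud(f):
    z=np.array(f["range_z"],float); h,w=z.shape
    u,v=np.meshgrid(np.arange(w),np.arange(h))
    p=cv2.undistortPoints(np.stack([u,v],-1).reshape(-1,1,2).astype(float),K(f),np.array(f["dist_coeffs"])).reshape(h,w,2)
    P=np.dstack([p[...,0]*z,p[...,1]*z,z]); X=(P-np.array(f["t"]))@np.array(f["R"])
    X[z==0]=np.nan; return X
def proj(f,X): 
    return cv2.projectPoints(np.array(X,float).reshape(-1,1,3),cv2.Rodrigues(np.array(f["R"]))[0],np.array(f["t"],float),K(f),np.array(f["dist_coeffs"]))[0].reshape(-1,2)
def blobs(f,lo,hi,amin=30):
    hsv=cv2.cvtColor(f["image"],cv2.COLOR_RGB2HSV); m=cv2.inRange(hsv,lo,hi)
    n,l,st,c=cv2.connectedComponentsWithStats(m); return [(c[i],st[i,4],l==i) for i in range(1,n) if st[i,4]>=amin]
E
python3 - <<'E'
from h import *
s=load("scene");t=load("top")
cv2.imwrite("pics/crop1.png",cv2.resize(s["image"][130:250,180:350,::-1],None,fx=4.5,fy=4.5,interpolation=cv2.INTER_CUBIC))
cv2.imwrite("pics/crop2.png",cv2.resize(t["image"][160:290,110:310,::-1],None,fx=4,fy=4,interpolation=cv2.INTER_CUBIC))
for n,f in(("scene",s),("top",t)):
    X=cloud(f)
    for c,a,m in blobs(f,(100,120,40),(125,255,255)): print(n,"blue",c.round(1),a,np.nanmedian(X[m],0).round(3),np.nanpercentile(X[m][:,2],90).round(3))
    for c,a,m in blobs(f,(0,150,80),(6,255,255),10): print(n,"red",c.round(1),a,np.nanmedian(X[m],0).round(3))
E
```

```text
scene blue [169.8 140.2] 3016 [ 0.453 -0.357  0.016] 0.054
scene blue [216.5 152.8] 256 [ 0.583 -0.079  0.203] 0.205
scene blue [307.9 176.5] 273 [0.524 0.126 0.183] 0.185
scene blue [400.4 254.6] 339 [0.543 0.368 0.088] 0.089
scene red [263. 177.] 56 [0.544 0.023 0.144]
scene red [182.8 246.5] 13 [ 0.771 -0.047  0.087]
top blue [285.  187.5] 233 [ 0.576 -0.084  0.203] 0.205
top blue [124.3 208.9] 186 [0.537 0.366 0.088] 0.09
top blue [205.  211.3] 228 [0.517 0.122 0.183] 0.185
top blue [368.8 237.9] 3427 [ 0.461 -0.352  0.006] 0.054
top red [ 43.8 119.5] 1997 [0.8   0.611 0.103]
top red [  2.1 132.5] 77 [0.759 0.726 0.109]
top red [ 56.7 138.5] 376 [0.769 0.607 0.033]
top red [245.6 205.6] 53 [0.537 0.017 0.145]
```

View pics/crop1.png

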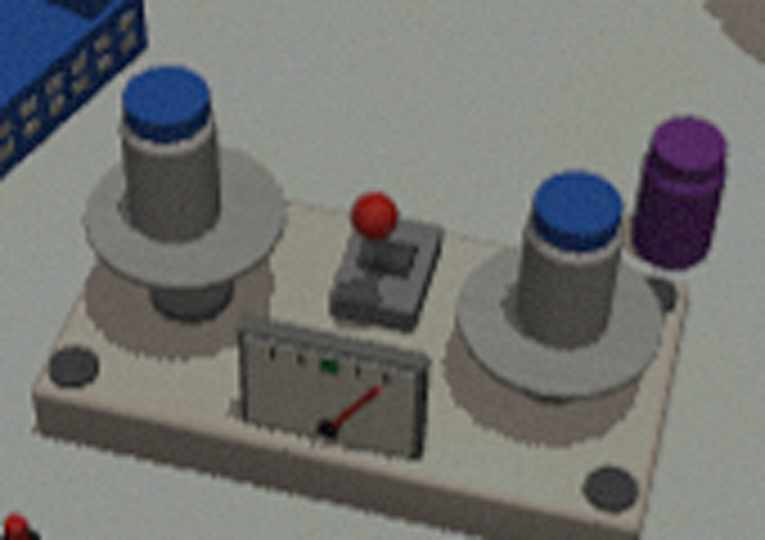

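View pics/crop2.png

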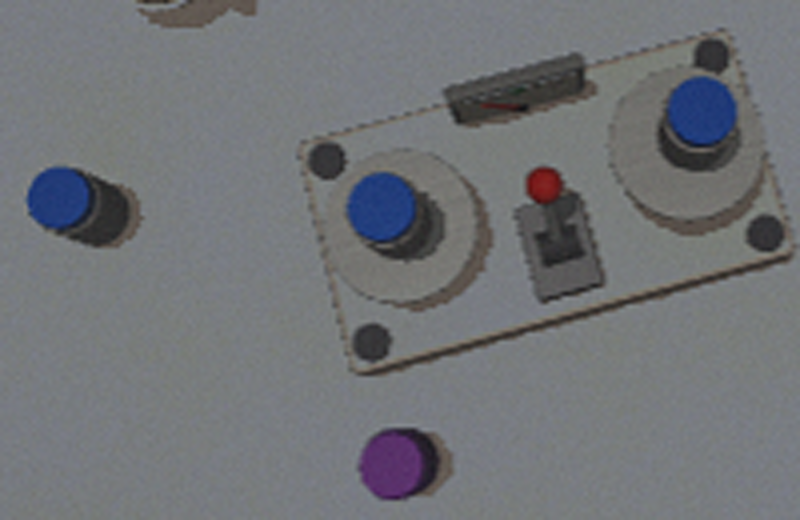

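```bash
cat > m.py <<'E'
from h import *
from scipy.optimize import least_squares
def tops(f,lo=(100,120,40),hi=(125,255,255),amin=100,amax=600):
    X=cloud(f);o=[]
    for c,a,m in blobs(f,lo,hi,amin):
        if a>amax: continue
        P=X[m];P=P[~np.isnan(P[:,2])];zt=np.percentile(P[:,2],80)
        P=P[abs(P[:,2]-zt)<.006]
        (x,y),r=cv2.minEnclosingCircle(P[:,:2].astype(np.float32))
        o.append((round(x,4),round(y,4),round(zt,4),round(r,4),len(P)))
    return o
def pan(f,c,z):
    X=cloud(f);m=(abs(X[...,2]-z)<.0035)&(np.hypot(X[...,0]-c[0],X[...,1]-c[1])<.075)
    P=X[m][:,:2].astype(np.float32)
    (x,y),r=cv2.minEnclosingCircle(P); return round(x,4),round(y,4),round(r,4),len(P),np.median(X[m][:,2]).round(4)
E
python3 - <<'E'
from m import *
for n in("scene","top"):
    f=load(n);print(n,tops(f),"purple",tops(f,(130,60,30),(165,255,255)))
    print(" panL",pan(f,(.52,.123),.095)," panR",pan(f,(.575,-.08),.115))
    X=cloud(f); m=(abs(X[...,2]-.045)<.004)&(np.hypot(X[...,0]-.545,X[...,1]-.02)<.22)
    r=cv2.minAreaRect(X[m][:,:2].astype(np.float32));print(" base",np.round(r[0],4),np.round(r[1],3),r[2])
    m=(abs(X[...,2]-.055)<.004)&(X[...,1]<-.2)&(X[...,1]>-.5)&(X[...,0]<.6)&(X[...,0]>.3)
    r=cv2.minAreaRect(X[m][:,:2].astype(np.float32));print(" basket",np.round(r[0],4),np.round(r[1],3),r[2])
    for c,a,m in blobs(f,(0,150,80),(6,255,255),30): print(" red",c.round(1),a, (plane(f,c,.135)).round(4))
E
```

```text
scene [(0.5766, -0.0824, np.float64(0.2046), 0.0225, 205), (0.5187, 0.1248, np.float64(0.1848), 0.0221, 222), (0.5391, 0.3669, np.float64(0.0886), 0.0228, 296)] purple [(0.3525, 0.1257, np.float64(0.0879), 0.0219, 169)]
 panL (0.5182, 0.1228, 0.0553, 790, np.float64(0.0944))  panR (0.573, -0.0793, 0.0559, 744, np.float64(0.1156))
 base [0.5518 0.0383] [0.251 0.388] 34.638206481933594
 basket [ 0.4596 -0.3404] [0.165 0.194] 86.80448913574219
 red [263. 177.] 56 [0.5366 0.0194 0.135 ]
top [(0.5758, -0.0841, np.float64(0.2046), 0.0221, 226), (0.5375, 0.3657, np.float64(0.0894), 0.022, 185), (0.5168, 0.1223, np.float64(0.1843), 0.0219, 222)] purple [(0.3508, 0.1245, np.float64(0.0894), 0.0222, 206)]
 panL (0.5162, 0.1218, 0.0549, 769, np.float64(0.0952))  panR (0.572, -0.0801, 0.0548, 763, np.float64(0.1152))
 base [0.5536 0.0274] [0.283 0.368] 31.097185134887695
 basket [ 0.4616 -0.3431] [0.161 0.19 ] 87.5919189453125
 red [ 43.8 119.5] 1997 [0.7872 0.5928 0.135 ]
 red [  2.1 132.5] 77 [0.7479 0.7043 0.135 ]
 red [ 56.7 138.5] 376 [0.7308 0.551  0.135 ]
 red [245.6 205.6] 53 [0.5392 0.0183 0.135 ]
```

Candidates for the heavy canister, by pixel in the top view:
- **Left-pan can (205,211):** cap top at 0.184 m, so its pan is down. The needle also leans to its side.
- **Right-pan can (285,188):** cap top at 0.205 m, so its pan is up. This is the good one.
- **Bench can (124,209):** this is the spare.
- **Purple decoy (209,276):** not part of the job.

The crops confirm the overfilled can is the one on the left pan. The pan spacing measures 209 mm against 210 mm specified.

```bash
python3 - <<'E'
from m import *
import math
pi=math.pi
P=[.5178,.1236]
for p,y in(([*P,.27],.25),([*P,.137],.25),([.4605,-.342,.27],0),([.4605,-.342,.047],0),([.538,.366,.2],.6),([.538,.366,.042],.6)):
    q=robot.inverse_kinematics(p,[pi,0,y]);print(p,None if q is None else np.round(q,2))
robot.goto([*P,.26],[pi,0,.25])
robot.move_straight([*P,.137],vel=.12,contact_N=8)
print(robot.sense()["tcp_pos"])
robot.grip(.4,40)
print(robot.sense()["opening"],robot.sense()["wrist_force"])
robot.move_straight([*P,.17],vel=.06)
f=grab("scene","1");grab("top","1");print(robot.sense()["t"],robot.sense()["wrist_force"],robot.sense()["opening"],tops(f))
E
```

```text
[0.5178, 0.1236, 0.27] [-0.65  0.21  0.4   1.86 -0.09  1.09  0.03]
[0.5178, 0.1236, 0.137] [-0.6   0.37  0.35  2.   -0.18  0.8   0.11]
[0.4605, -0.342, 0.27] [-0.23  0.44  1.09  1.79 -0.42  1.17  0.99]
[0.4605, -0.342, 0.047] [ 0.15  0.61  0.56  1.96 -0.48  0.7   1.01]
[0.538, 0.366, 0.2] [-0.77  0.46  0.15  1.65 -0.08  1.03  0.  ]
[0.538, 0.366, 0.042] [-0.74  0.65  0.11  1.76 -0.1   0.74  0.02]
[0.51837393 0.12372743 0.13767785]
0.5713885132457004 [-2.40322592 -0.75284484  5.38479693]
4.5 [ 0.14978132 -0.6251169  -5.74276383] 0.5728328629565133 [(0.5777, -0.0816, np.float64(0.1849), 0.0225, 201), (0.5387, 0.3668, np.float64(0.0888), 0.023, 293)]
```

View pics/scene1.png

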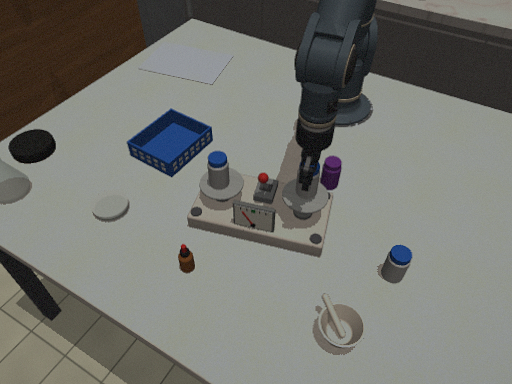

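The canister is held (about 0.58 kg at the wrist). The good can, cap at (218,158), sank to a cap height of 0.185 m, so the heavy one is the one I took. Next is the basket.

```bash
python3 - <<'E'
from m import *
import math
pi=math.pi
B=[.4605,-.342]
robot.move_straight([.5178,.1236,.275],vel=.15)
robot.move_straight([.47,-.1,.275],vel=.3)
robot.goto([*B,.27],[pi,0,0])
robot.move_straight([*B,.075],vel=.15)
c=robot.move_straight([*B,.040],vel=.04,contact_N=4)
print(c,robot.sense()["tcp_pos"],robot.sense()["wrist_force"],robot.sense()["tcp_rot"])
robot.grip(.95)
robot.move_straight([*B,.2],vel=.15)
robot.goto([.538,.05,.33],[pi,0,.3])
robot.goto([.538,.3665,.2],[pi,0,.6])
f=grab("scene","2");g=grab("top","2");print(robot.sense()["t"],tops(f),tops(g))
E
```

```text
True [ 0.46015943 -0.3417364   0.04753654] [-0.82192103  0.74548308  4.57607865] [-3.14044100e+00  1.09170333e-03  9.95809510e-05]
13.875 [(0.578, -0.0818, np.float64(0.1848), 0.0216, 199), (0.5393, 0.3667, np.float64(0.0887), 0.023, 296)] [(0.5757, -0.0845, np.float64(0.1844), 0.0226, 214), (0.5375, 0.3662, np.float64(0.0895), 0.0218, 166)]
```

View pics/scene2.png

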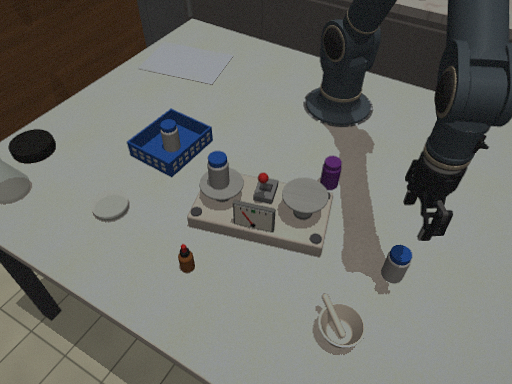

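View pics/top2.png

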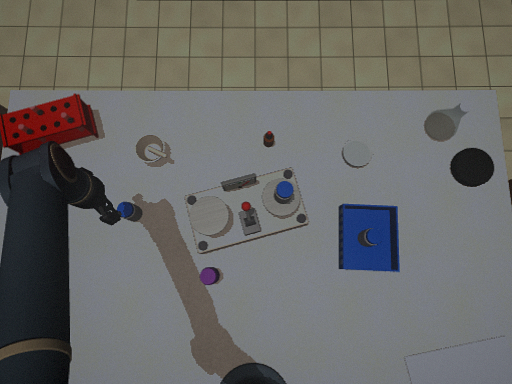

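The heavy can stands upright in the basket, cap at scene (170,127). The empty left pan is up, as expected. Next is the spare at (0.538, 0.366).

```bash
python3 - <<'E'
from m import *
import math
pi=math.pi
S=[.5383,.3664]; L=[.5172,.1223]
robot.grip(1.0,40)
robot.move_straight([*S,.2],vel=.15)
robot.move_straight([*S,.042],vel=.12,contact_N=8)
print(robot.sense()["tcp_pos"])
robot.grip(.4,40);print(robot.sense()["opening"])
robot.move_straight([*S,.09],vel=.08)
print("w",robot.sense()["wrist_force"],robot.sense()["opening"])
robot.move_straight([*S,.26],vel=.15)
robot.goto([*L,.26],[pi,0,.25])
robot.move_straight([*L,.19],vel=.12)
print("w",robot.sense()["wrist_force"])
f=grab("scene","3")
c=robot.move_straight([*L,.165],vel=.04,contact_N=8)
c=robot.move_straight([*L,.1465],vel=.015,contact_N=10)
s=robot.sense();print(c,s["tcp_pos"],s["wrist_force"],s["t"])
f=grab("scene","4");g=grab("top","4");print(tops(f),tops(g),pan(f,(.5725,-.08),.105))
E
```

```text
[0.53884786 0.36671779 0.04285913]
0.5733584933351275
w [-0.40194358 -0.22203653 -2.97753173] 0.5698181633880004
w [ 0.0252936  -0.82600993 -3.59206388]
False [0.51723772 0.12229783 0.14655763] [-0.7488439  -0.93898547  1.62435832] 22.1917
[(0.5775, -0.0824, np.float64(0.1957), 0.022, 200)] [(0.5757, -0.0848, np.float64(0.1956), 0.0225, 222)] (0.5732, -0.0792, 0.056, 684, np.float64(0.1063))
```

View pics/scene4.png

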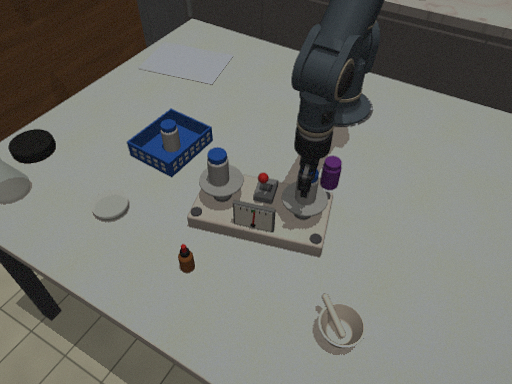

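The needle is upright at (254,217) and the pans are level with the spare resting on its pan. I'll release it and retreat.

```bash
python3 - <<'E'
from m import *
import math
pi=math.pi
L=[.5172,.1223]
robot.grip(1.0)
robot.move_straight([*L,.26],vel=.12)
robot.goto([.42,.2,.35],[pi,0,.25]) 
f=grab("scene","5");g=grab("top","5");print(robot.sense()["t"],tops(f),tops(g))
for h in (f,g):
    print(pan(h,(.5725,-.08),.105),pan(h,(.5172,.1223),.105))
    X=cloud(h)
    for c,a,m in blobs(h,(0,150,80),(6,255,255),30):
        if a<120: print("red",c,a,plane(h,c,.135),np.nanmedian(X[m],0))
cv2.imwrite("pics/crop5.png",cv2.resize(f["image"][130:250,180:350,::-1],None,fx=4.5,fy=4.5,interpolation=cv2.INTER_CUBIC))
E
```

```text
24.6083 [(0.5779, -0.0823, np.float64(0.1944), 0.0227, 203), (0.519, 0.1245, np.float64(0.1948), 0.0223, 234)] [(0.5758, -0.0841, np.float64(0.1947), 0.0219, 217), (0.5167, 0.1224, np.float64(0.1945), 0.0217, 221)]
(0.5724, -0.0788, 0.0566, 740, np.float64(0.1052)) (0.5178, 0.1222, 0.056, 804, np.float64(0.1047))
red [262.79310345 176.94827586] 58 [0.53676009 0.01893867 0.135     ] [0.5437114  0.02310245 0.14375307]
(0.5721, -0.0803, 0.0549, 744, np.float64(0.105)) (0.5161, 0.122, 0.0549, 778, np.float64(0.1052))
red [ 91.22641509 117.73584906] 53 [0.79316392 0.45970739 0.135     ] [0.83855582 0.50878206 0.0328994 ]
red [  2.02352941 132.28235294] 85 [0.74838622 0.70447604 0.135     ] [0.7592225  0.72415614 0.1092414 ]
red [245.53191489 205.80851064] 47 [0.53855824 0.01840159 0.135     ] [0.53625605 0.01699597 0.1446982 ]
```

View pics/crop5.png

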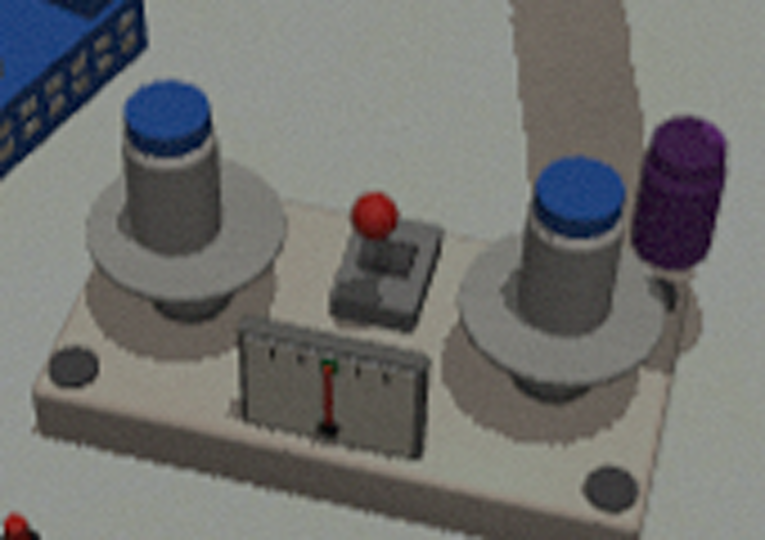

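The pans read 0.105 m on both sides and the needle is at the green mark. Now the lever, pushed from the dial side with the fingers shut.

```bash
python3 - <<'E'
from m import *
import math
pi=math.pi
C=np.array([.5446,.0208]);X=np.array([.9643,.2648])
p=lambda x,z:[*(C+x*X),z]
robot.grip(0.0,30)
robot.goto(p(.036,.26),[pi,0,.268])
print(robot.move_straight(p(.036,.133),vel=.12,contact_N=6),robot.sense()["tcp_pos"])
c=robot.move_straight(p(-.030,.133),vel=.06,contact_N=12);s=robot.sense();print(c,s["tcp_pos"],s["wrist_force"])
c=robot.move_straight(p(-.056,.133),vel=.04,contact_N=8);s=robot.sense();print(c,s["tcp_pos"],s["wrist_force"],(s["tcp_pos"][:2]-C)@X)
f=grab("scene","6");g=grab("top","6")
for h in(f,g):
    for c,a,m in blobs(h,(0,150,80),(6,255,255),12): 
        q=plane(h,c,.133);d=q[:2]-C
        if a<120 and np.hypot(*d)<.15: print(c,a,q,"bal x",d@X)
cv2.imwrite("pics/crop6.png",cv2.resize(f["image"][130:250,180:350,::-1],None,fx=4.5,fy=4.5,interpolation=cv2.INTER_CUBIC))
print(s["t"])
E
```

```text
False [0.57991694 0.03023577 0.13377146]
False [0.51564728 0.01297744 0.13284649] [-0.32535657  0.58391314 -0.28758655]
True [0.49325906 0.00657869 0.13329991] [ 1.52524629 -0.19362634 -1.39380669] -0.05327387186321672
29.4333
```

View pics/crop6.png

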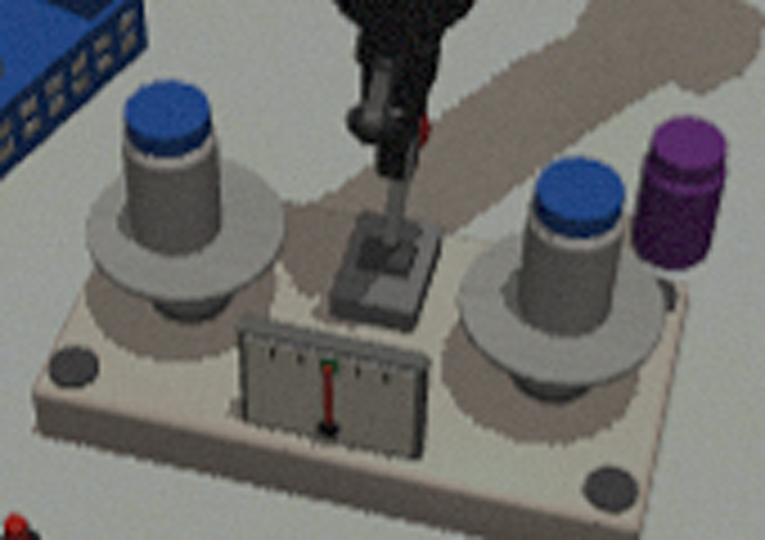

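```bash
python3 - <<'E'
from m import *
import math
pi=math.pi
C=np.array([.5446,.0208]);X=np.array([.9643,.2648])
p=lambda x,z:[*(C+x*X),z]
robot.move_straight(p(-.03,.133),vel=.1)
robot.move_straight(p(-.03,.28),vel=.15)
robot.goto([.40,.25,.35],[pi,0,.25])
f=grab("scene","7");g=grab("top","7")
for h in(f,g):
    print(tops(h),pan(h,(.5725,-.08),.105),pan(h,(.5172,.1223),.105))
    for c,a,m in blobs(h,(0,150,80),(6,255,255),12): 
        q=plane(h,c,.133);d=q[:2]-C
        if a<120 and np.hypot(*d)<.15: print(c,a,q,"bal x",d@X)
print(robot.sense()["t"])
E
```

```text
[(0.5778, -0.0823, np.float64(0.1944), 0.0223, 203), (0.5189, 0.1239, np.float64(0.1948), 0.0225, 230)] (0.5736, -0.0797, 0.056, 735, np.float64(0.1052)) (0.5179, 0.1222, 0.0563, 816, np.float64(0.1047))
[270.47826087 157.04347826] 46 [ 4.65253447e-01 -4.50837783e-04  1.33000000e-01] bal x -0.08214110310165786
[(0.5758, -0.0838, np.float64(0.194), 0.0223, 218), (0.5167, 0.1224, np.float64(0.1949), 0.0218, 219)] (0.5723, -0.0803, 0.055, 760, np.float64(0.105)) (0.5162, 0.122, 0.0549, 785, np.float64(0.1054))
[252.86 231.46] 50 [ 0.46871656 -0.00168574  0.133     ] bal x -0.07912862094262113
32.2083
```

View pics/scene7.png

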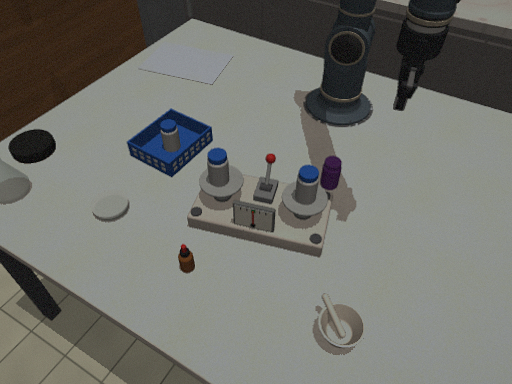

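View pics/top7.png

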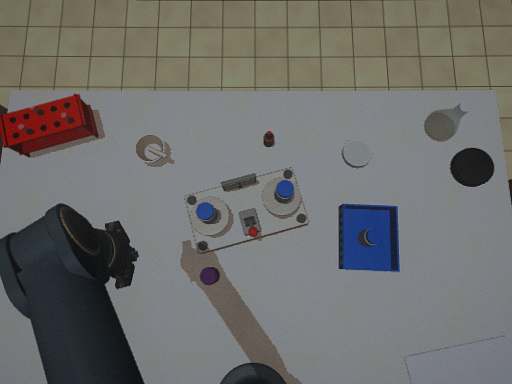

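The ball is at balance x −80 mm, against −78 mm at full swing. The pans are level, the bystanders are where they were and the arm is clear.

```bash
python3 -c "
from plant import robot
robot.close_job()"
```

```text
the job is handed in; nothing more can be done
```

The job is done and handed in at about 32 s on the robot's clock; the hand-in gave no verdict.

The overfilled canister was the one on the left pan. Its pan was down, the needle leaned to that side, and the good canister sank when I lifted it off. It now stands upright in the blue basket, and the spare is on the middle of the left pan. The arrest lever is pushed over to its stop.

What the last pictures showed:
- **Pans:** both at 0.105 m, with the needle at the green mark.
- **Canisters on the pans:** both stand upright within about 6 mm of the pan centres.
- **Lever:** the ball is at balance x of about −80 mm, against −78 mm expected at full swing.
- **Basket can:** it stands upright inside the basket. I judged this by eye in both views and did not measure it.
- **Bystanders:** the dropper, mortar and petri dish appear where they were, judged by eye.

No check failed. The two cameras disagreed by 1–3 mm, about the stated calibration accuracy of 2 mm.

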